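# Take the yellow multichannel pipette off its hanging rail and park it

## Task

Lift the wide multichannel pipette with the yellow button up off the hanging rail and stand it upright, nozzles down, in the orange parking cradle on the bench, then let go of it. Set it down rather than dropping it, and leave the other two pipettes hanging where they are.

Things in the scene. Friction and masses are not known exactly. Their poses are not given: they have to be found in the camera images.
- pip_yellow: White multichannel pipette, yellow button and stripe; hangs upright, origin (centre of underside) 40 mm above the bench. 228 mm tall (all in mm); z up, x to its back, y along its wide foot. Foot flat, 18 (x) by 74 (y); block 24 by 82 at z 19-94. Handle 28 (x) by 34 (y) at z 118-215, on the z axis: grip across x at z 195. Back hook over the rail, to x 42: lifting 30 clears it, then move away to -x. 0.18 kg.
- cradle: Orange open-topped box fixed on the bench, the parking cradle. Origin: centre of its underside, at bench height; x across, y along, z up. Outside 56 mm in x, 120 mm in y, 55 mm high; walls and floor 5 mm thick, so 46 by 110 mm inside. The pipette's foot fits with its y along the cradle's y, either way round.
- pip_blue: Bystander: the same multichannel pipette but with blue button, collar and stripe; same size, origin and axes. All three pipettes hang in one row, 120 mm apart, in any order, by hooks at their backs on one fixed rail along y (12 mm thick, x 18 to 30 mm behind their axes, top 190 mm above the bench; small cheeks beside each hook reach 198 mm).
- pip_slim: Bystander: slim grey single-channel pipette with a yellow button and a thin white tip cone; no wide foot. 228 mm tall, handle 24 (x) by 26 mm (y), hanging on the same rail at the same height. Origin at its lower end, z up, x to its back.

How it is judged (in metres and radians):
On the way:
1. the yellow multichannel pipette is lifted up clear of its hook (its underside more than 65 mm above the bench) (height (world z) of pip_yellow above 0.065 m), for 0.1 s.
At the end, for the whole second after the job is handed in: The yellow multichannel pipette stands released and still in the orange cradle, underside less than 15 mm above the cradle's underside and within 25 mm of its centre, upright within 15 degrees; the other two pipettes are within 30 mm of where they hung (horizontal distance between pip_yellow and cradle below 0.025 m and z of pip_yellow in the frame of cradle below 0.015 m and angle between pip_yellow's own z axis and vertical below 0.26 rad and linear speed of pip_yellow below 0.03 m/s and distance of each of pip_blue, pip_slim from where it was at the start of the episode below 0.03 m); the robot touches nothing.
It fails at once if the yellow multichannel pipette is dropped (it moves faster than 0.65 m/s while the fingers do not touch it, a fall of some 20 mm) (contact force between pip_yellow and the fingers below 0.05 N and linear speed of pip_yellow above 0.65 m/s).
It fails at once if another pipette is knocked from its place (moved by more than 30 mm) (distance of any of pip_blue, pip_slim from where it was at the start of the episode above 0.03 m).
It also fails if it takes over 45 s, if anything falls off the work surface, if the arm or the gripper's body presses on something with over 40 N, if the wrist force passes 120 N, or if a joint passes its speed limit or range.

## Robot

A 6-joint arm with a two-finger parallel gripper is mounted at the origin on the work surface. World frame = base frame: x ahead of the robot, y to its left, z up, the work surface at z = 0. Lengths are in mm, angles in rad, forces in N, time in s.
With the tool pointing down it reaches from about 400 to 825 mm from the base axis. Payload 7 kg.
Tool frame: the origin (TCP) lies midway between the tips of the shut fingers; the grasp point (between the pads) lies robot.grasp_offset behind it (robot.grasp_offset is the distance from the TCP to the grasp point, in mm); z points along the fingers, y is the direction in which the jaws open and shut (so a half turn about z gives the same grasp; the last joint's range is limited). The gripper opens to 88 mm and grips with 3 to 60 N. Pads are 19 mm wide; open, the fingers measure 130 mm over their backs; the gripper's body (78 mm by 193 mm) begins 47 mm behind the grasp point.
Start: joints at [-0.871, 0.359, 0.012, 0, -1.224, -0.288], TCP at [270.147, -618.559, 226.561] pointing down, gripper open.
Joint ranges: [-3.07, 3.07], [-1.43, 2.12], [-1.02, 1.25], [-3.03, 1.67], [-3.05, -0], [-3.03, 3.03]. Speed limits (rad/s): [2.39, 2.39, 3.01, 3.14, 3.14, 3.14].

## Interface

Orientations are given as a unit quaternion [x, y, z, w].
In Python, from station import robot, imaging, workorder gives the robot as it stands.
- The arm moves only by the tool carry_out, never from a script. Its argument "steps" is a list of rows, each a list of 7 numbers: the shift along the tool's x, y, z in cm, then the turn, a rotation vector about the tool's x, y, z in degrees, then the opening, from -1 (shut) to 1 (fully open). In form: [[tx, ty, tz, ax, ay, az, grip], ...]. A call has 1 to 12 rows; each row is the pose to reach, as a shift and turn from the pose commanded when the call began, along the tool's axes at that moment; what a row does not reach only later rows make up. A row lasts 1/10 s, in which the tool goes at most 50 mm and 8.59 degrees, less where a joint would pass 70% of its speed; a pose out of reach is approached as far as the arm can. A call with a gripper value outside its range is refused whole. The fingers move at their own pace and stop on an object; "squeeze" is the grip in N (left out, the last holds). Time passes only in rows, so rows that repeat a pose let the fingers close. It gives the time, the measured TCP pose, the force and the opening at its end, in the units of the state.
- robot.state(): the state, without advancing time (a new reading comes with each control period).
- imaging.grab_frame(name): name is "side" or "top" or "wrist"; returns a dict with "color" (420x560x3 uint8, blue, green, red), "mtx" (3x3 intrinsics, pixels), "world_from_camera" (4x4, takes a point from camera to world coordinates). Camera axes: x right, y down, z forward; pixel columns grow to the right and rows downward; lengths in mm; the calibration is good to about 2 mm. The wrist camera is an equidistant fisheye: a pixel r from the principal point sees the ray r / f radians off the axis. A picture is of the moment at which its call begins. There is no depth.
- workorder.close_job(): hands the job in, once; it reports no verdict.
The state is a dict: "time_s": time; "qpos": joint angles; "joint_velocities": joint speeds; "joint_torque": joint torques, N m; "eef_pos": TCP position; "orientation": TCP orientation; "wrist_force": force on the tool from outside, world axes, zero at the start; "moment": the same for the moment, N m; "width": finger opening in mm.
Only numpy, scipy, OpenCV 4.12 (cv2) and the standard library are available. Lean on these libraries where they do the work, as an engineer would, in place of code of your own. Each camera call takes 0.05 s, during which the arm holds its last target. There are 200 camera calls.

## Working session

There is one attempt and no reset: what is moved stays moved. The work goes in short steps, Python scripts to look and compute and a tool call to move; the robot and the scene stay as the last step left them, time stands still between calls to the robot, and variables do not carry over. Pictures are saved under pics/ and viewed, about 8 in all and at most 12, crops included, and the job is handed in when it is done.

Besides the shell and the picture viewer there is one more tool, called after "Call:" as name([rows], argument=value, ...), one row to a line, values as JSON. carry_out: Moves the arm, as the interface text tells. Its arguments: {"type":"object","properties":{"steps":{"type":"array","items":{"type":"array","items":{"type":"number"}}},"squeeze":{"type":"number"}},"required":["steps"]}

```bash
mkdir -p pics; cat > h.py <<'E'
import numpy as np, cv2
from station import robot, imaging, workorder
from scipy.spatial.transform import Rotation as R
def ray(f,u,v,fish=False):
    K=np.array(f["mtx"]);T=np.array(f["world_from_camera"])
    x=(u-K[0,2])/K[0,0];y=(v-K[1,2])/K[1,1]
    if fish:
        r=np.hypot(x,y);s=np.sin(r)/r if r>1e-9 else 1.;d=np.array([x*s,y*s,np.cos(r)])
    else: d=np.array([x,y,1.])
    return T[:3,3],T[:3,:3]@d
def onz(f,u,v,z,fish=False):
    o,d=ray(f,u,v,fish);return o+d*(z-o[2])/d[2]
def proj(f,p):
    K=np.array(f["mtx"]);T=np.linalg.inv(np.array(f["world_from_camera"]))
    c=T[:3,:3]@np.array(p)+T[:3,3];c=K@c;return c[:2]/c[2]
E
python3 - <<'E'
from h import *
for n in("top","side"):
    f=imaging.grab_frame(n);cv2.imwrite(f"pics/{n}0.png",f["color"]);np.savez(f"{n}0.npz",**f)
    print(n,np.round(f["mtx"],1).tolist(),np.round(f["world_from_camera"],2).tolist())
print(robot.state(),robot.grasp_offset)
E
```

```text
top [[423.0, 0.0, 283.3], [0.0, 423.0, 210.8], [0.0, 0.0, 1.0]] [[0.03, -0.99, 0.12, 467.27], [-1.0, -0.03, -0.01, 9.96], [0.01, -0.12, -0.99, 753.59], [0.0, 0.0, 0.0, 1.0]]
side [[423.5, 0.0, 283.7], [0.0, 423.5, 216.7], [0.0, 0.0, 1.0]] [[-0.64, 0.62, -0.45, 930.38], [0.77, 0.51, -0.39, 348.09], [-0.01, -0.6, -0.8, 768.04], [0.0, 0.0, 0.0, 1.0]]
{'time_s': 0.1, 'qpos': array([-8.70896914e-01,  3.59285049e-01,  1.11720952e-02, -3.06708086e-04,
       -1.22409548e+00, -2.88135889e-01]), 'joint_velocities': array([ 1.21657747e-03, -1.28943106e-03,  7.86143518e-04,  3.41723247e-04,
        4.11460423e-06,  6.48961972e-04]), 'joint_torque': array([-9.47032167e-04, -5.84159231e+01,  2.93752599e+01,  7.01544598e+00,
        1.01544600e-02, -5.07614857e-05]), 'eef_pos': array([ 269.98135839, -618.19030718,  225.74565292]), 'orientation': array([-2.04379217e-01,  9.78891524e-01,  6.90006649e-04, -2.07835798e-04]), 'wrist_force': array([-0.2146611 ,  0.10633525, -0.49860422]), 'moment': array([ 0.05585506, -0.01991941,  0.0205608 ]), 'width': 87.50118578952707} 18.8
```

View pics/top0.png

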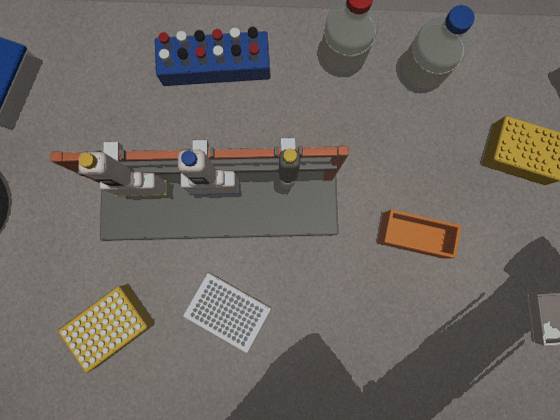

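View pics/side0.png

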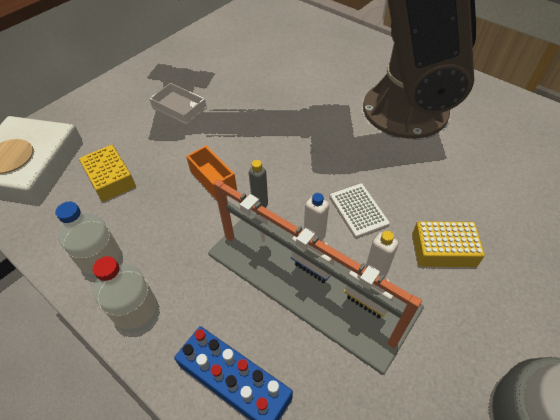

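The top view shows the yellow multichannel at about (88,160), blue at (189,158), slim at (290,156), and the cradle centred at about (420,234). In the side view the yellow button is at about (387,237).

```bash
python3 - <<'E'
from h import *
F={n:dict(np.load(n+"0.npz")) for n in("top","side")}
def blob(f,seed,lo,hi,r=14):
    h=cv2.cvtColor(f["color"],cv2.COLOR_BGR2HSV);m=cv2.inRange(h,lo,hi)
    w=np.zeros_like(m);cv2.circle(w,seed,r,255,-1);y,x=np.nonzero(m&w);return x.mean(),y.mean(),len(x)
Y=((18,120,60),(35,255,255));B=((100,120,50),(125,255,255))
for n,a,b,c in(("yel",(88,160),(387,237),Y),("blue",(189,158),(318,199),B),("slim",(290,156),(257,164),Y)):
    p=blob(F["top"],a,*c);q=blob(F["side"],b,*c)
    o1,d1=ray(F["top"],*p[:2]);o2,d2=ray(F["side"],*q[:2])
    s=np.linalg.lstsq(np.c_[d1,-d2],o2-o1,rcond=None)[0]
    A,Bp=o1+d1*s[0],o2+d2*s[1]
    print(n,np.round(p,1),np.round(q,1),((A+Bp)/2).round(1),"gap",np.linalg.norm(A-Bp).round(1),"top@262",onz(F["top"],*p[:2],262).round(1))
f=F["top"];h=cv2.cvtColor(f["color"],cv2.COLOR_BGR2HSV)
m=cv2.inRange(h,(5,150,60),(18,255,255));m[:,:365]=0;m[:200]=0;m[270:]=0;m[:,470:]=0
c=max(cv2.findContours(m,0,2)[0],key=cv2.contourArea)
hull=cv2.convexHull(c)
bx=cv2.boxPoints(cv2.minAreaRect(np.array([onz(f,*p[0],55)[:2] for p in hull],np.float32)))
print("rim box z55",bx.round(1).tolist(),cv2.minAreaRect(np.array([onz(f,*p[0],55)[:2] for p in hull],np.float32)))
ap=cv2.approxPolyDP(hull,4,True)[:,0];print([(p.tolist(),onz(f,*p,55)[:2].round(0).tolist()) for p in ap])
cv2.imwrite("pics/cr.png",np.hstack([cv2.resize(f["color"][200:270,370:470],None,fx=4,fy=4,interpolation=2),cv2.resize(f["color"][130:200,60:160],None,fx=4,fy=4,interpolation=2)]))
E
```

```text
yel [ 86.9 160.2 219. ] [387.  237.2 144. ] [581.4 241.1 262.6] gap 1.1 top@262 [581.9 241.  262. ]
blue [188.1 157.4 156. ] [317.4 198.7 107. ] [588.2 121.9 263.7] gap 1.1 top@262 [588.9 121.8 262. ]
slim [289.5 155.6 160. ] [256.5 165.3 102. ] [594.3   2.  262.8] gap 1.3 top@262 [594.9   1.5 262. ]
rim box z55 [[480.1000061035156, -278.29998779296875], [539.0, -290.0], [564.2000122070312, -162.60000610351562], [505.3999938964844, -151.0]] ((522.1702880859375, -220.47042846679688), (129.81703186035156, 59.959712982177734), 78.79364776611328)
[([383, 214], [554.0, -161.0]), ([392, 210], [561.0, -176.0]), ([460, 225], [539.0, -289.0]), ([455, 257], [486.0, -279.0]), ([389, 245], [503.0, -170.0]), ([383, 238], [514.0, -161.0])]
```

View pics/cr.png

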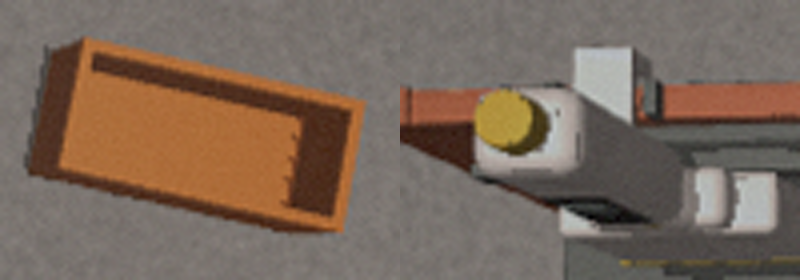

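The buttons come out 120 mm apart at z≈263, which matches, and the row yaw is about +3.1°. From the rim corners in the crop (px (391,209), (461,225), (456,258), (384,241)) the cradle is at about (523,-227) with yaw about -11°. I'll raise the arm and go above the yellow pipette.

Call:
carry_out([
  [0, 0, -5, 0, 0, 0, 1],
  [0, 0, -10, 0, 0, 0, 1],
  [-63, 66.2, -10.5, 0, 0, -69.5, 1],
  [-63, 66.2, -10.5, 0, 0, -69.5, 1],
  [-63, 66.2, -10.5, 0, 0, -69.5, 1],
  [-63, 66.2, -10.5, 0, 0, -69.5, 1],
  [-63, 66.2, -10.5, 0, 0, -69.5, 1],
  [-63, 66.2, -10.5, 0, 0, -69.5, 1],
  [-63, 66.2, -10.5, 0, 0, -69.5, 1],
  [-63, 66.2, -10.5, 0, 0, -69.5, 1],
  [-63, 66.2, -10.5, 0, 0, -69.5, 1],
  [-63, 66.2, -10.5, 0, 0, -69.5, 1],
], squeeze=20)

```text
time_s: 1.3
eef_pos: [441.0, -146.6, 329.4]
orientation: [0.726, -0.687, 0.0, -0.0]
wrist_force: [0.8, -0.5, 0.1]
width: 88.1
```

```bash
cat >> h.py <<'E'
def togo(p,yaw,z):  # target TCP xy, tool-y yaw(deg), z -> row in tool axes
    s=robot.state();Rm=R.from_quat(s["orientation"])
    d=Rm.inv().apply(np.array([p[0],p[1],z])-s["eef_pos"])/10
    ty=Rm.apply([0,1,0]);cur=np.degrees(np.arctan2(ty[1],ty[0]))
    print("t",s["time_s"],"tcp",np.round(s["eef_pos"],1),"tooly yaw",round(cur,2),"tilt",np.round(Rm.apply([0,0,1]),4),"w",round(s["width"],1),"F",np.round(s["wrist_force"],1))
    print("row",np.round(d,2),"az",round(-((yaw-cur+180)%360-180),2))
E
python3 - <<'E'
from h import *
togo((582,241),183.1,330)
f=dict(np.load("top0.npz"))
c=[onz(f,*p,55)[:2] for p in((391.5,209.5),(461.2,225.2),(455.7,258.2),(384.5,241.2))]
print(np.round(c,1).tolist(),np.mean(c,0),[np.linalg.norm(c[i]-c[i-1]).round(1) for i in range(4)],[np.degrees(np.arctan2(*(c[i]-c[i-1])[::-1])).round(1) for i in range(4)])
E
```

```text
t 1.3 tcp [ 441.  -146.6  329.4] tooly yaw -176.86 tilt [ 5.e-04  2.e-04 -1.e+00] w 88.1 F [ 0.8 -0.5  0.1]
row [-37.93 -16.2   -0.04] az 0.04
[[561.8, -174.8], [538.9, -290.9], [484.0, -280.6], [508.6, -163.0]] [ 523.30260663 -227.32811528] [np.float64(54.5), np.float64(118.4), np.float64(55.9), np.float64(120.1)] [np.float64(-12.5), np.float64(-101.1), np.float64(169.3), np.float64(78.2)]
```

The cradle measures 55×119 mm, which agrees with the given size. I'll continue to the hover.

Call:
carry_out([
  [-5, -2, 0, 0, 0, 0, 1],
  [-36, -15.5, 0, 0, 0, 0, 1],
  [-36, -15.5, 0, 0, 0, 0, 1],
  [-36, -15.5, 0, 0, 0, 0, 1],
  [-36, -15.5, 0, 0, 0, 0, 1],
  [-36, -15.5, 0, 0, 0, 0, 1],
  [-36, -15.5, 0, 0, 0, 0, 1],
  [-36, -15.5, 0, 0, 0, 0, 1],
  [-36, -15.5, 0, 0, 0, 0, 1],
  [-36, -15.5, 0, 0, 0, 0, 1],
  [-36, -15.5, 0, 0, 0, 0, 1],
  [-36, -15.5, 0, 0, 0, 0, 1],
])

```text
time_s: 2.5
eef_pos: [576.2, 218.1, 329.8]
orientation: [0.726, -0.688, 0.0, -0.0]
wrist_force: [-0.9, -0.5, -0.1]
width: 87.6
```

```bash
python3 - <<'E'
from h import *
f=imaging.grab_frame("wrist");c=f["color"];cv2.imwrite("pics/w1.png",c)
h=cv2.cvtColor(c,cv2.COLOR_BGR2HSV);m=cv2.inRange(h,(18,120,60),(35,255,255))
n,l,s,ce=cv2.connectedComponentsWithStats(m)
for i in range(1,n):
    if s[i,4]>150: print(s[i].tolist(),ce[i].round(1),"z268",onz(f,*ce[i],268,True).round(1))
togo((582,241),183.1,330)
E
```

```text
[380, 190, 52, 58, 461] [398.3 217.4] z268 [491.4 210.8 268. ]
[264, 237, 23, 24, 445] [275.1 249.2] z268 [580.9 239.5 268. ]
[436, 251, 23, 45, 282] [449.8 280.9] z268 [433.5 263.8 268. ]
[107, 252, 22, 44, 352] [114.3 280. ] z268 [714.7 278.1 268. ]
[317, 291, 217, 32, 1540] [439.5 309. ] z268 [436.3 291.2 268. ]
[403, 384, 15, 36, 244] [411.9 401.9] z268 [430.5 410.3 268. ]
t 2.55 tcp [576.2 218.1 329.9] tooly yaw -176.96 tilt [ 7.e-04  5.e-04 -1.e+00] w 87.8 F [0.6 0.5 0.4]
row [-2.25 -0.7  -0.01] az -0.06
```

View pics/w1.png

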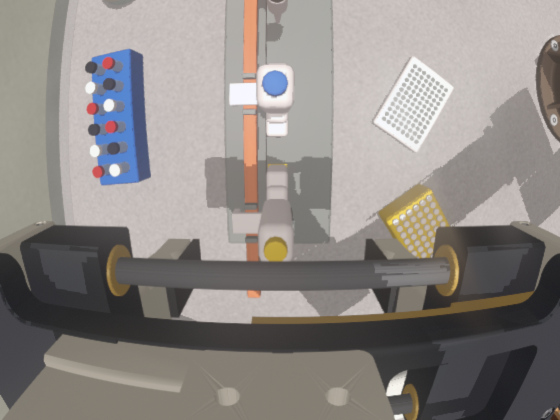

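The wrist view shows the yellow button at (275,249), which gives (581,240). That agrees with the top and side views, and the fingers straddle the handle. I'll centre, descend and grip.

Call:
carry_out([
  [-2.2, -0.6, 0, 0, 0, 0, 1],
  [-2.2, -0.6, 1, 0, 0, 0, 1],
  [-2.2, -0.6, 4, 0, 0, 0, 1],
  [-2.2, -0.6, 7, 0, 0, 0, 1],
  [-2.2, -0.6, 10, 0, 0, 0, 1],
  [-2.2, -0.6, 11.4, 0, 0, 0, 1],
  [-2.2, -0.6, 11.4, 0, 0, 0, 1],
  [-2.2, -0.6, 11.4, 0, 0, 0, 1],
])

```text
time_s: 3.35
eef_pos: [581.8, 241.6, 216.4]
orientation: [0.726, -0.688, 0.0, -0.0]
wrist_force: [0.4, 0.5, 0.8]
width: 87.6
```

Call:
carry_out([
  [0, 0, 0, 0, 0, 0, -0.2],
  [0, 0, 0, 0, 0, 0, -0.6],
  [0, 0, 0, 0, 0, 0, -1],
  [0, 0, 0, 0, 0, 0, -1],
  [0, 0, 0, 0, 0, 0, -1],
  [0, 0, 0, 0, 0, 0, -1],
  [0, 0, 0, 0, 0, 0, -1],
  [0, 0, 0, 0, 0, 0, -1],
], squeeze=25)

```text
time_s: 4.15
eef_pos: [581.2, 241.5, 215.3]
orientation: [0.726, -0.688, -0.0, 0.0]
wrist_force: [-1.0, -0.2, 1.0]
width: 29.1
```

The opening stopped at 29 mm, so it is holding the 28 mm handle. I'll lift it.

Call:
carry_out([
  [0, 0, -0.3, 0, 0, 0, -1],
  [0, 0, -1, 0, 0, 0, -1],
  [0, 0, -2, 0, 0, 0, -1],
  [0, 0, -3, 0, 0, 0, -1],
  [0, 0, -4, 0, 0, 0, -1],
  [0, 0, -4.8, 0, 0, 0, -1],
  [0, 0, -5, 0, 0, 0, -1],
  [0, 0, -5, 0, 0, 0, -1],
  [0, 0, -5, 0, 0, 0, -1],
], squeeze=30)

```text
time_s: 5.05
eef_pos: [581.2, 241.4, 265.0]
orientation: [0.726, -0.688, -0.0, 0.0]
wrist_force: [0.6, -0.1, -1.6]
width: 27.8
```

```bash
python3 - <<'E'
from h import *
togo((480,236),183.1,265)
f=imaging.grab_frame("side");cv2.imwrite("pics/s2.png",f["color"][100:400,150:560])
E
```

```text
t 5.05 tcp [581.2 241.4 265. ] tooly yaw -176.9 tilt [-1.e-04 -1.e-04 -1.e+00] w 27.8 F [ 0.6 -0.1 -1.6]
row [-0.   10.13  0.  ] az -0.0
```

View pics/s2.png

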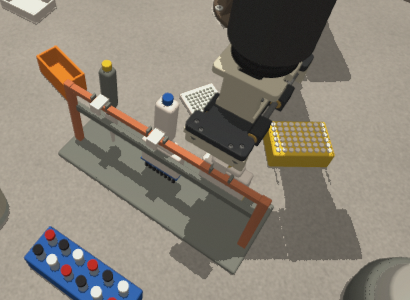

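It is lifted: the wrist force shows about 1.6 N of load and the hook is clear of the rail. I'll move away to -x, then go along past the other two.

Call:
carry_out([
  [0, 0.7, 0, 0, 0, 0, -1],
  [0, 2, 0, 0, 0, 0, -1],
  [0, 4, 0, 0, 0, 0, -1],
  [0, 6, 0, 0, 0, 0, -1],
  [0, 8, 0, 0, 0, 0, -1],
  [0, 9.7, 0, 0, 0, 0, -1],
  [0, 10.5, 0, 0, 0, 0, -1],
  [0.7, 10.5, 0, 0, 0, 0, -1],
  [2.4, 10.5, 0, 0, 0, 0, -1],
  [5, 10.5, 0, 0, 0, 0, -1],
  [8, 10.5, 0, 0, 0, 0, -1],
  [11, 10.5, 0, 0, 0, 0, -1],
])

```text
time_s: 6.3
eef_pos: [482.5, 124.0, 265.1]
orientation: [0.726, -0.688, 0.0, 0.0]
wrist_force: [1.1, -0.3, -2.3]
width: 27.5
```

Call:
carry_out([
  [3, 0, 0, 0, 0, 0, -1],
  [6, 0, 0, 0, 0, 0, -1],
  [9, 0, 0, 0, 0, 0, -1],
  [12, 0, 0, 0, 0, 0, -1],
  [15, 0, 0, 0, 0, 0, -1],
  [18, 0, 0, 0, 2, 0, -1],
  [21, 0, 0, 0, 0, 4, -1],
  [24, -0.3, 0, 0, 0, 7, -1],
  [27, -0.8, 0, 0, 0, 10, -1],
  [30, -1.5, 0, 0, 0, 13, -1],
  [32.5, -2, 0, 0, 0, 14.6, -1],
  [33.5, -2.2, 0, 0, 0, 14.6, -1],
])

```text
time_s: 7.5
eef_pos: [522.1, -210.4, 264.6]
orientation: [-0.631, 0.775, 0.0, -0.001]
wrist_force: [-0.4, 0.1, -3.6]
width: 27.9
```

```bash
python3 - <<'E'
from h import *
togo((523.3,-227.3),168.5,265)
f=imaging.grab_frame("wrist");cv2.imwrite("pics/w3.png",f["color"])
E
```

```text
t 7.5 tcp [ 522.1 -210.4  264.6] tooly yaw 168.3 tilt [-1.3e-03 -4.0e-04 -1.0e+00] w 27.9 F [-0.4  0.1 -3.6]
row [ 1.63 -0.46 -0.04] az -0.2
```

View pics/w3.png

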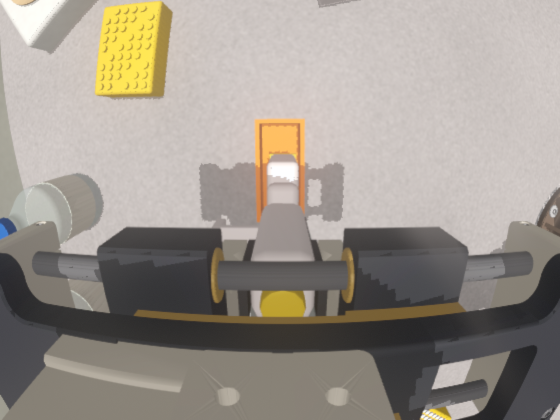

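The wrist view shows the cradle rim's far edge at (256–304,122), square with the gripper, and the foot over it. I'll make the fine shift and check the rim again.

Call:
carry_out([
  [0.8, -0.2, 0, 0, 0, -0.2, -1],
  [1.6, -0.5, 0, 0, 0, -0.2, -1],
  [1.6, -0.5, 0, 0, 0, -0.2, -1],
  [1.6, -0.5, 0, 0, 0, -0.2, -1],
])

```text
time_s: 7.95
eef_pos: [524.0, -223.8, 265.4]
orientation: [-0.634, 0.773, -0.0, 0.0]
wrist_force: [-0.0, 1.0, -1.6]
width: 28.1
```

```bash
python3 - <<'E'
from h import *
togo((523.3,-227.3),168.5,181)
f=imaging.grab_frame("wrist")
h=cv2.cvtColor(f["color"],cv2.COLOR_BGR2HSV);m=cv2.inRange(h,(5,150,60),(18,255,255))
m[:,:230]=0;m[:,330:]=0;m[230:]=0
y,x=np.nonzero(m);print(x.min(),x.max(),y.min())
t=y.min()+2;a,b=x[y==t].min(),x[y==t].max()
p,q=onz(f,a,t-2,55,True),onz(f,b,t-2,55,True);print(p.round(1),q.round(1),((p+q)/2).round(1),"exp",[523.3-60*.199,-227.3-60*.98])
g=imaging.grab_frame("side");cv2.imwrite("pics/s4.png",cv2.resize(g["color"][60:280,90:370],None,fx=2.5,fy=2.5))
E
```

```text
t 7.95 tcp [ 524.  -223.8  265.4] tooly yaw 168.71 tilt [ 2.e-04  1.e-04 -1.e+00] w 28.1 F [-0.   1.  -1.6]
row [0.36 0.   8.44] az 0.21
261 307 131
[ 536.  -288.5   55. ] [ 485.2 -278.4   55. ] [ 510.6 -283.5   55. ] exp [511.35999999999996, -286.1]
```

View pics/s4.png

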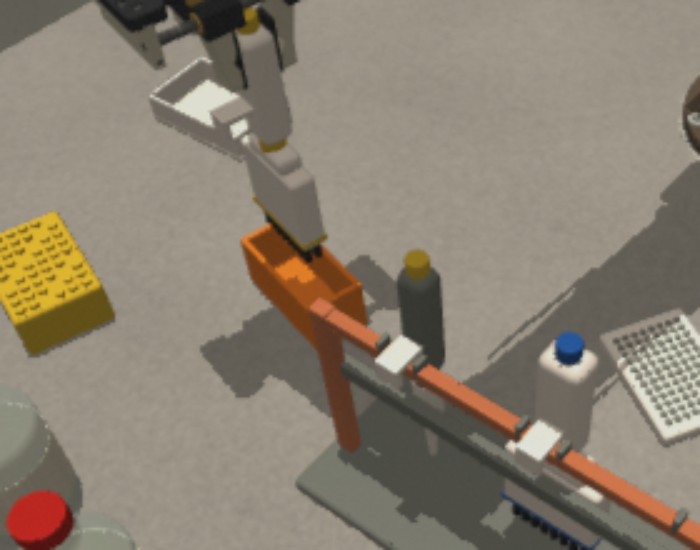

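The rim check agrees to within 3 mm, and the side view shows the pipette upright over the cradle (foot at about (295,235) in the crop). I'll lower it.

Call:
carry_out([
  [0.2, 0, 0.7, 0, 0, 0.2, -1],
  [0.2, 0, 2, 0, 0, 0.2, -1],
  [0.2, 0, 3.5, 0, 0, 0.2, -1],
  [0.2, 0, 5, 0, 0, 0.2, -1],
  [0.2, 0, 6.3, 0, 0, 0.2, -1],
  [0.2, 0, 7.3, 0, 0, 0.2, -1],
  [0.2, 0, 7.9, 0, 0, 0.2, -1],
  [0.2, 0, 8.1, 0, 0, 0.2, -1],
  [0.2, 0, 8.1, 0, 0, 0.2, -1],
])

```text
time_s: 8.95
eef_pos: [523.8, -226.0, 184.3]
orientation: [-0.633, 0.774, -0.0, -0.0]
wrist_force: [0.8, -0.1, -2.1]
width: 28.1
```

Call:
carry_out([
  [0, 0, 0.1, 0, 0, 0, -1],
  [0, 0, 0.2, 0, 0, 0, -1],
  [0, 0, 0.3, 0, 0, 0, -1],
  [0, 0, 0.4, 0, 0, 0, -1],
  [0, 0, 0.4, 0, 0, 0, -1],
])

```text
time_s: 9.45
eef_pos: [523.7, -226.0, 180.3]
orientation: [-0.633, 0.774, -0.0, 0.0]
wrist_force: [-0.7, 1.0, -2.3]
width: 27.8
```

```bash
python3 - <<'E'
from h import *
togo((523.3,-227.3),168.5,181)
g=imaging.grab_frame("side");cv2.imwrite("pics/s5.png",cv2.resize(g["color"][60:280,90:370],None,fx=2.5,fy=2.5))
E
```

```text
t 9.45 tcp [ 523.7 -226.   180.3] tooly yaw 168.49 tilt [ 1.e-04 -1.e-04 -1.e+00] w 27.8 F [-0.7  1.  -2.3]
row [ 0.13  0.01 -0.07] az -0.01
```

View pics/s5.png

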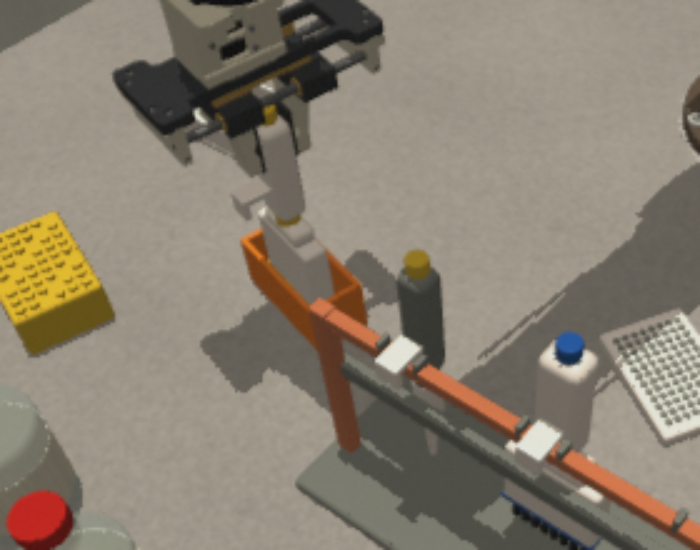

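The pipette is inside the cradle walls and the force still shows its weight. I'll ease down a little further until it makes contact.

Call:
carry_out([
  [0, 0, 0.05, 0, 0, 0, -1],
  [0, 0, 0.1, 0, 0, 0, -1],
  [0, 0, 0.1, 0, 0, 0, -1],
])

```text
time_s: 9.8
eef_pos: [523.8, -226.1, 180.3]
orientation: [-0.633, 0.774, -0.0, 0.0]
wrist_force: [-1.2, 1.7, 5.9]
width: 28.1
```

Call:
carry_out([
  [0, 0, 0.05, 0, 0, 0, -1],
  [0, 0, 0.1, 0, 0, 0, -1],
  [0, 0, 0.1, 0, 0, 0, -1],
])

```text
time_s: 10.1
eef_pos: [523.9, -226.2, 180.3]
orientation: [-0.633, 0.774, -0.001, 0.0]
wrist_force: [-3.8, 3.3, 12.8]
width: 27.5
```

It has touched the floor (+12.8 N). I'll take the preload off, open slowly, and retreat straight up.

Call:
carry_out([
  [0, 0, -0.15, 0, 0, 0, -1],
  [0, 0, -0.15, 0, 0, 0, -1],
  [0, 0, -0.15, 0, 0, 0, -0.4],
  [0, 0, -0.15, 0, 0, 0, -0.2],
  [0, 0, -0.15, 0, 0, 0, 0],
  [0, 0, -0.15, 0, 0, 0, 0.4],
  [0, 0, -0.15, 0, 0, 0, 0.8],
  [0, 0, -0.15, 0, 0, 0, 1],
  [0, 0, -0.15, 0, 0, 0, 1],
  [0, 0, -0.15, 0, 0, 0, 1],
])

```text
time_s: 11.1
eef_pos: [523.6, -226.0, 179.8]
orientation: [-0.633, 0.774, 0.0, -0.0]
wrist_force: [0.1, 0.6, 0.8]
width: 77.5
```

Call:
carry_out([
  [0, 0, -1, 0, 0, 0, 1],
  [0, 0, -3, 0, 0, 0, 1],
  [0, 0, -6, 0, 0, 0, 1],
  [0, 0, -10, 0, 0, 0, 1],
  [0, 0, -14, 0, 0, 0, 1],
  [0, 0, -16, 0, 0, 0, 1],
  [0, 0, -16, 0, 0, 0, 1],
  [0, 0, -16, 0, 0, 0, 1],
])

```text
time_s: 11.9
eef_pos: [523.6, -225.9, 340.5]
orientation: [-0.633, 0.774, -0.0, 0.001]
wrist_force: [0.1, 0.9, -0.2]
width: 87.7
```

```bash
python3 - <<'E'
from h import *
togo((523.3,-227.3),168.5,340)
f=imaging.grab_frame("wrist");g=imaging.grab_frame("side")
h=cv2.cvtColor(f["color"],cv2.COLOR_BGR2HSV);m=cv2.inRange(h,(18,120,60),(35,255,255));m[:,:220]=0;m[:,340:]=0
n,l,s,ce=cv2.connectedComponentsWithStats(m)
for i in range(1,n):
    if s[i,4]>60: print(s[i].tolist(),ce[i].round(1),"z230",onz(f,*ce[i],230,True).round(1))
cv2.imwrite("pics/s6.png",np.hstack([cv2.resize(g["color"][60:280,90:370],None,fx=1.4,fy=1.4),cv2.resize(f["color"],(392,308))]))
E
```

```text
t 11.9 tcp [ 523.6 -225.9  340.5] tooly yaw 168.49 tilt [ 1.4e-03  2.0e-04 -1.0e+00] w 87.7 F [ 0.1  0.9 -0.2]
row [0.14 0.   0.05] az -0.01
[273, 195, 19, 21, 318] [281.9 205.2] z230 [ 524.5 -225.8  230. ]
[253, 317, 87, 7, 518] [296.4 320. ] z230 [ 533.8 -109.1  230. ]
```

View pics/s6.png

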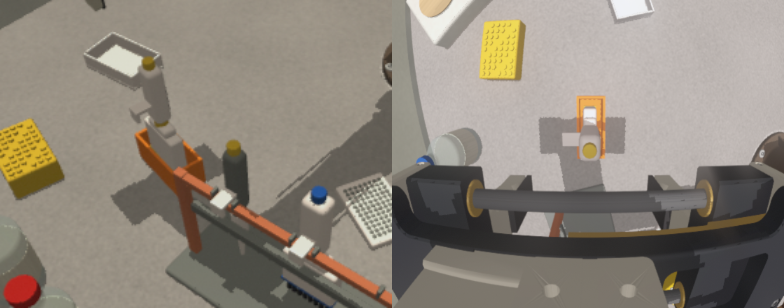

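The pipette stands upright and released in the cradle. Its button is at (524.5,-225.8), about 2 mm from the cradle centre, and the other two hang where they were. I'll hand it in.

```bash
python3 -c "
from h import *
print(workorder.close_job())"
```

```text
the job is handed in; nothing more can be done
None
```

The yellow multichannel pipette now stands upright and released in the orange cradle, and I handed the job in after about 12 s of robot time. The hand-in reported no verdict.

- **What I did:** I gripped the handle from above, lifted it about 50 mm off the hook and backed away from the rail. I then carried it past the other two, turned it to line up with the cradle and lowered it until it touched the floor. I took off the downward force, opened the fingers slowly and raised the gripper straight up.
- **Placement:** the last wrist image put the button at (524.5, -225.8), about 2 mm from the measured cradle centre (523.3, -227.3). With the button above the centre, the pipette is close to vertical.
- **Other pipettes:** both looked unmoved in the side picture. I judged this by eye and did not re-measure them.
- **Gripper:** it is open and well clear, and the wrist force reads near zero.
- **Disagreement:** a second look at the cradle rim differed from the first by about 3 mm, well within the 25 mm allowed.
- **Typing error:** one row of the carry had a stray 2° tilt about the tool's y axis. The next row took it out and I saw no effect.

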